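# Tip the game tiles into the snap tin

## Robot

A 6-joint arm with a two-finger parallel gripper is mounted at the origin on the work surface. World frame = base frame: x ahead of the robot, y to its left, z up, the work surface at z = 0. Lengths are in m, angles in rad, forces in N, time in s.
With the tool pointing down it reaches from about 0.4 to 0.925 m from the base axis. Payload 12.5 kg.
Tool frame: the origin (TCP) lies at the very end of the fingers, on their centre line; the grasp point (between the pads) lies 19 mm behind it; z points along the fingers, y is the direction in which the jaws open and shut (so a half turn about z gives the same grasp; the last joint's range is limited). The gripper opens to 95 mm and grips with 3 to 60 N. Pads are 20 mm wide; open, the fingers measure 119 mm over their backs; the gripper's body (75 mm by 180 mm) begins 59 mm behind the grasp point.
Start: joints at [1.079, 0.491, 1.559, -0, 1.092, -0.106], TCP at [0.235, 0.579, 0.215] pointing down, gripper open.
Joint ranges: [-3.1, 3.1], [-0.84, 2.19], [0.05, 2.79], [-1.13, 4.28], [0.06, 2.93], [-2.69, 2.69]. Speed limits (rad/s): [2.22, 2.22, 2.79, 3.14, 3.14, 3.14].

## Interface

Orientations are given as a unit quaternion [w, x, y, z].
In Python, from station import manip gives the robot as it stands.
- The arm moves only by the tool send_rows, never from a script. Its argument "plan" is a list that holds one entry, the list of rows, each a list of 7 numbers: the closure, from 0 (fully open) to 1 (shut), then the shift along the tool's x, y, z in mm, then the turn, a rotation vector about the tool's x, y, z in degrees. A call has 1 to 12 rows; each row is the pose to reach, as a shift and turn from the pose commanded when the call began, along the tool's axes at that moment; what a row does not reach only later rows make up. A row lasts 1/12 s, in which the tool goes at most 41.7 mm and 7.16 degrees, less where a joint would pass 70% of its speed; a pose out of reach is approached as far as the arm can. A call with a gripper value outside its range is refused whole. The fingers move at their own pace and stop on an object; the grip force is fixed at half the most. Time passes only in rows, so rows that repeat a pose let the fingers close. It gives the time, the measured TCP pose, the force and the opening at its end, in the units of the state.
- manip.state(): the state, without advancing time (a new reading comes with each control period).
- manip.snapshot(name): name is "scene" or "top" or "wrist"; returns a dict with "color" (384x512x3 uint8, red, green, blue), "range_z" (384x512 float32, m along the optical axis (not along the pixel's ray), 0 where there is no reading), "fx", "fy", "cx", "cy" (pixels), "R" (3x3) and "t" (3): a world point X has camera coordinates R X + t. Camera axes: x right, y down, z forward; pixel columns grow to the right and rows downward; lengths in m; the calibration is good to about 2 mm. The wrist camera is an equidistant fisheye: a pixel r from the principal point sees the ray r / f radians off the axis. A picture is of the moment at which its call begins.
- manip.sign_off(): hands the job in, once; it reports no verdict.
The state is a dict: "time": time; "qpos": joint angles; "joint_vel": joint speeds; "tau": joint torques, N m; "position": TCP position; "orientation": TCP orientation; "contact_force": force on the tool from outside, world axes, zero at the start; "wrist_torque": the same for the moment, N m; "grip_width": opening from 0.0 (shut) to 1.0 (fully open).
Only numpy, scipy, OpenCV 4.12 (cv2) and the standard library are available. Lean on these libraries where they do the work, as an engineer would, in place of code of your own. Each camera call takes 0.05 s, during which the arm holds its last target.

## Task

Pick up the bamboo tray (it has a leaning tab to hold it by) and, with its open end close above the open steel tin, tip it so that all four tiles slide off into the tin. Set the empty tray down flat on the stand again and let go, then swing the tin's lid over and press until it snaps shut under the catch. Leave the other things on the stand where they are.

Things in the scene. Friction and masses are not known exactly. Their poses are not given: they have to be found in the camera images.
- tray: Bamboo scoop tray, loose, about 0.2 kg. Origin: middle of the back edge of its underside. Floor 120 (x) x 92 (y) x 5 mm; walls 4 mm thick rise to 23 mm above the underside along both sides and the back (x = 0); the front (x = 120 mm) is open, without a lip. A leaning grip tab stands behind the back wall. It starts flat, front facing roughly away from the robot. Its loose tiles start to slide at a slope of 22 to 35 degrees.
- tray_grip (a point): Grip point in the tray's tab, at (-16, 0, 71) mm in the tray's frame (axes as the tray's). The tab, 10 mm thick and 46 mm wide (y), leans back 15 degrees: it runs along (-0.259, 0, 0.966) from (0, 0, 12) to its top at (-21, 0, 89) mm; its flat faces look along +-(0.966, 0, 0.259) and are the ones to grip.
- tray_lip (a point): Middle of the tray's open front edge, on the upper face of the floor, at (120, 0, 5) mm in the tray's frame.
- tile1: One of four alike blank game tiles, 34 (x) x 25 (y) x 20 (z) mm, 25 g, ivory with a bamboo back, loose on the tray. Origin: centre of its underside as it starts.
- tile2: One of four alike blank game tiles, 34 (x) x 25 (y) x 20 (z) mm, 25 g, ivory with a bamboo back, loose on the tray. Origin: centre of its underside as it starts.
- tile3: One of four alike blank game tiles, 34 (x) x 25 (y) x 20 (z) mm, 25 g, ivory with a bamboo back, loose on the tray. Origin: centre of its underside as it starts.
- tile4: One of four alike blank game tiles, 34 (x) x 25 (y) x 20 (z) mm, 25 g, ivory with a bamboo back, loose on the tray. Origin: centre of its underside as it starts.
- tin: Steel tin, fixed to the stand. Origin: centre of its underside. 120 (x) x 160 (y) x 75 mm high outside, walls and floor 4 mm. Its lid is hinged along the +x rim, which lies away from the robot; a sprung catch stands at the middle of the -x face, near the robot, reaching 15 mm out from that face and 82 mm high.
- tin_mouth (a point): Centre of the tin's mouth, 75 mm above its underside. Axes as the tin's.
- tin_lid (a joint): Lid angle, rad: 0 flat shut, 1.8 fully open; starts standing open, leaning back. Its hinge is slightly stiff and damped: pushed well past upright it sinks slowly towards shut, but its weight only brings it to rest on the catch at about 0.08 (front edge some 10 mm high). It snaps under the catch, to about 0, when its front is pressed down with about 11 to 14 N.
- lid_hinge (a point): Middle of the lid's hinge line, at (60, 0, 75) mm in the tin's frame; turns with the lid. With the lid shut its axes are the tin's and the lid reaches from here along -x: a steel plate 124 mm from hinge to front edge, 164 mm wide, 4 mm thick, 90 g.
- lid_press (a point): Point on the lid's upper (outer) face, 100 mm from the hinge, in the middle of its width, 24 mm from its front edge: a good place to press. When the lid is shut it lies 80 mm above the tin's underside. Axes as the lid's.
- remote: Blue plastic tv remote, 50 x 160 x 18 mm, loose. Origin: centre of its underside. Not part of the job.
- dish: Green glass dish with clear marbles, 110 mm across, 28 mm high, loose. Origin: centre of its underside. Not part of the job.
- coaster: Round bamboo coaster, 96 mm across, 8 mm thick, loose. Origin: centre of its underside. Not part of the job.
- ornament: Silver ceramic ornament, 68 mm across, 104 mm high, loose. Origin: centre of its underside. Not part of the job.
- glasses_case: Black spectacle case, 60 x 155 x 35 mm, loose. Origin: centre of its underside. Not part of the job.
- candle_jar: White ceramic candle jar, 72 mm across, 66 mm high, loose. Origin: centre of its underside. Not part of the job.
Things that resemble listed ones, but are neither listed nor needed, are in the scene too. Of the things like the tray, leave any that is purple; of the rest the larger one is meant.

How it is judged:
On the way, in this order (a step that is already met when the one before it is completed fails the run):
1. the tray is tipped with its open front edge over the tin, at most 90 mm above the mouth (angle between tray's own z axis and vertical above 0.35 rad and horizontal distance between tray_lip and tin_mouth below 0.085 m and z of tray_lip in the frame of tin_mouth below 0.09 m), for 0.1 s.
2. all four tiles lie in the tin (x of tile1 in the frame of tin between -0.06 and 0.06 m and y of tile1 in the frame of tin between -0.08 and 0.08 m and z of each of tile1, tile2, tile3, tile4 in the frame of tin below 0.065 m and x of tile2 in the frame of tin between -0.06 and 0.06 m and y of tile2 in the frame of tin between -0.08 and 0.08 m and x of tile3 in the frame of tin between -0.06 and 0.06 m and y of tile3 in the frame of tin between -0.08 and 0.08 m and x of tile4 in the frame of tin between -0.06 and 0.06 m and y of tile4 in the frame of tin between -0.08 and 0.08 m and linear speed of each of tile1, tile2, tile3, tile4 below 0.05 m/s), for 0.2 s.
3. the tray stands flat on the stand again, let go (angle between tray's own z axis and vertical below 0.05 rad and height (world z) of tray between -0.004 and 0.006 m and linear speed of tray below 0.02 m/s and contact force between the fingers and tray below 0.2 N), for 0.2 s.
At the end, for the whole second after the job is handed in: All four tiles lie inside the tin (below its rim), the lid is snapped shut (angle below 0.03 rad), and the tray stands flat on the stand (tilt below 0.05 rad, underside within 6 mm of the stand's top), all at rest (all of step 2 and angle between tray's own z axis and vertical below 0.05 rad and height (world z) of tray between -0.004 and 0.006 m and value of joint tin_lid below 0.03 rad and linear speed of tray below 0.02 m/s); the robot touches nothing.
It fails at once if one of the other things on the stand is moved more than 30 mm or tipped over (distance of any of remote, dish, coaster, ornament, glasses_case, candle_jar from where it was at the start of the episode above 0.03 m or angle between any of remote, dish, coaster, ornament, glasses_case, candle_jar's own z axis and vertical above 0.3 rad).
It also fails if it takes over 72 s, if anything falls off the work surface, if the arm or the gripper's body presses on something with over 40 N, if the wrist force passes 120 N, or if a joint passes its speed limit or range.

## Working session

There is one attempt and no reset: what is moved stays moved. The work goes in short steps, Python scripts to look and compute and a tool call to move; the robot and the scene stay as the last step left them, time stands still between calls to the robot, and variables do not carry over. Pictures are saved under pics/ and viewed, and the job is handed in when it is done.

Besides the shell and the picture viewer there is one more tool, called in YAML: its name, and indented under it one key for each argument. send_rows: Moves the arm, as the interface text tells. Its arguments: {"type":"object","properties":{"plan":{"type":"array"}},"required":["plan"]}

```bash
ls; mkdir -p pics; python3 - <<'E'
from station import manip
import cv2,pickle
print(manip.state())
for n in("scene","top"):
    s=manip.snapshot(n); cv2.imwrite(f"pics/{n}0.png",s["color"][:,:,::-1]); pickle.dump(s,open(f"{n}0.pkl","wb"))
    print(n,s["fx"],s["fy"],s["cx"],s["cy"],s["R"],s["t"])
E
```

```text
pics
{'time': 0.0, 'qpos': array([ 1.07941255e+00,  4.91567345e-01,  1.55946082e+00,  1.63483429e-05,
        1.09170658e+00, -1.05581700e-01]), 'joint_vel': array([0.00091657, 0.00010158, 0.00089074, 0.00014546, 0.00099122,
       0.00219324]), 'tau': array([-2.47695170e-03, -6.12673616e+01, -2.58168054e+01,  6.90575852e-02,
        4.84452350e-02, -1.20375644e-04]), 'position': array([0.2350346 , 0.57885244, 0.214053  ]), 'orientation': array([-1.74858306e-04,  1.91710600e-01,  9.81451333e-01, -5.43662393e-04]), 'contact_force': array([-0.54467605,  0.35934787, -0.27811903]), 'wrist_torque': array([-0.03664272,  0.00761666,  0.03710075]), 'grip_width': 0.9983206903707545}
scene 348.4395111390599 348.4395111390599 251.74349722284026 190.71996767373793 [[-0.4421161   0.89688865  0.01113975]
 [ 0.59283706  0.30151058 -0.74675001]
 [-0.67311037 -0.32354615 -0.66501152]] [ 0.22368082 -0.28379654  1.38808265]
top 462.0092912805916 462.0092912805916 248.5920484652653 192.7925079894037 [[-0.02758426 -0.99950766 -0.01495177]
 [-0.98829972  0.02951346 -0.1496416 ]
 [ 0.15000921  0.01064908 -0.98862725]] [0.04061304 0.57327794 1.40832421]
```

View pics/scene0.png

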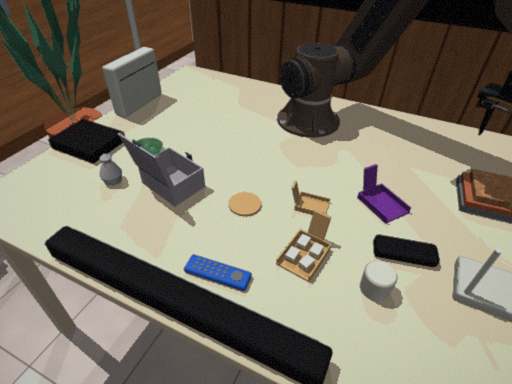

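View pics/top0.png

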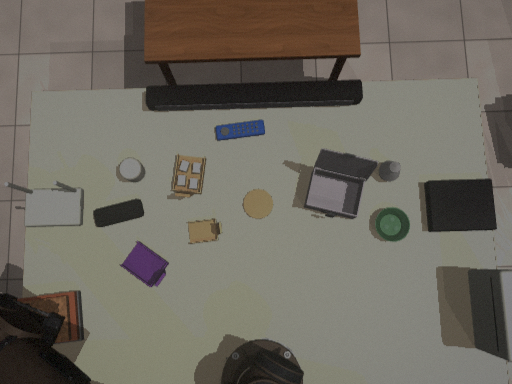

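Tray candidates in the top picture:
- Bamboo tray with four tiles, about (188,175).
- Smaller bamboo tray, about (203,231).
- Purple tray, about (145,264), excluded by the task.

The larger bamboo one carrying the tiles fits. I'll enlarge it to confirm.

```bash
python3 - <<'E'
import cv2
t=cv2.imread("pics/top0.png"); s=cv2.imread("pics/scene0.png")
cv2.imwrite("pics/c1.png",cv2.resize(t[140:260,150:250],None,fx=6,fy=5,interpolation=cv2.INTER_CUBIC))
cv2.imwrite("pics/c2.png",cv2.resize(t[140:240,290:410],None,fx=6,fy=6,interpolation=cv2.INTER_CUBIC))
cv2.imwrite("pics/c3.png",cv2.resize(s[170:290,260:360],None,fx=6,fy=5,interpolation=cv2.INTER_CUBIC))
E
```

```text
(no output)
```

View pics/c1.png

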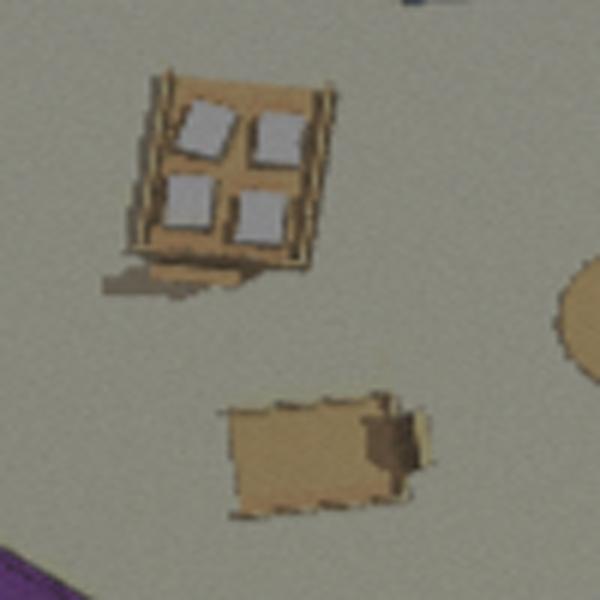

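View pics/c2.png

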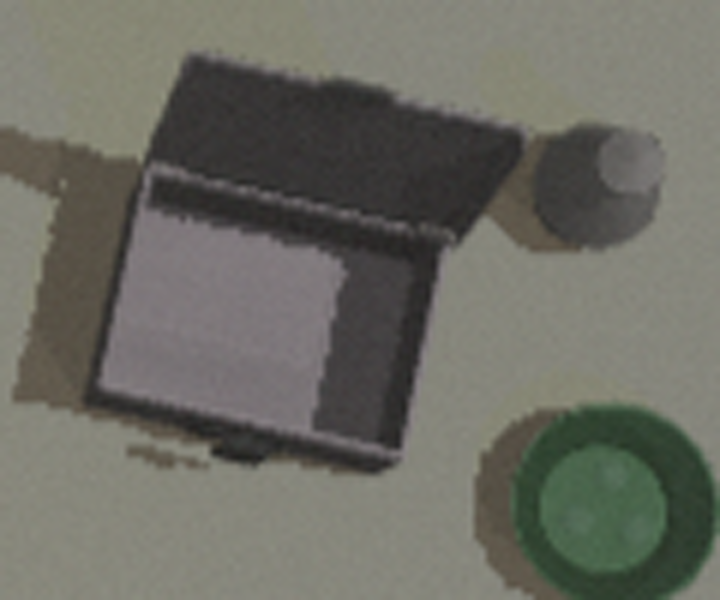

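View pics/c3.png

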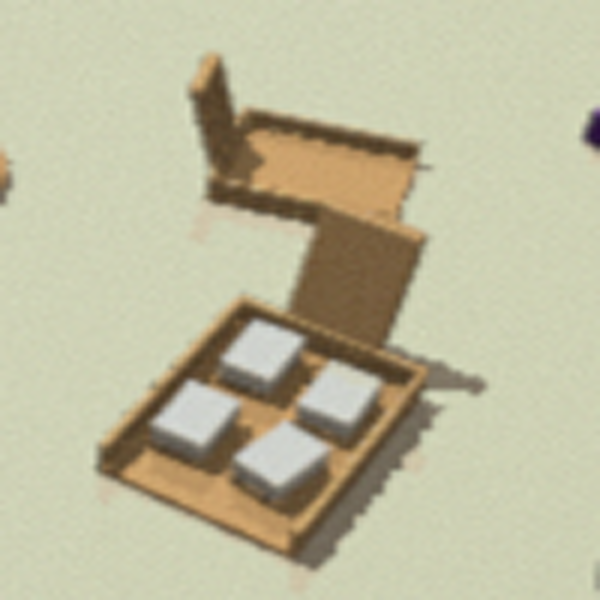

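The enlarged crops confirm the target. In crop c1 it spans (135..337, 70..268) with four tiles, its tab towards the robot and its open front away. The other bamboo tray is smaller and empty. Next I'll measure the tray and tin from corner pixels.

```bash
cat > h.py <<'E'
import numpy as np,pickle,cv2
def back(s,u,v,z):
    R=np.array(s["R"]);t=np.array(s["t"]);c=-R.T@t
    d=R.T@np.array([(u-s["cx"])/s["fx"],(v-s["cy"])/s["fy"],1.]);k=(z-c[2])/d[2];return c+k*d
def cloud(s):
    R=np.array(s["R"]);t=np.array(s["t"]);Z=s["range_z"];v,u=np.mgrid[:384,:512]
    P=np.stack([(u-s["cx"])/s["fx"]*Z,(v-s["cy"])/s["fy"]*Z,Z],-1)
    W=(P-t)@R; W[Z==0]=np.nan; return W
def proj(s,X):
    p=np.array(X)@np.array(s["R"]).T+np.array(s["t"]); return np.stack([p[...,0]/p[...,2]*s["fx"]+s["cx"],p[...,1]/p[...,2]*s["fy"]+s["cy"]],-1)
E
python3 - <<'E'
from h import *
np.set_printoptions(precision=4,suppress=True)
s=pickle.load(open("top0.pkl","rb"))
print("cam",-np.array(s["R"]).T@s["t"])
f=lambda x,y,z,ox,oy,sx,sy:back(s,ox+(x+.5)/sx-.5,oy+(y+.5)/sy-.5,z)
print("tray corners FL FR BL BR")
C=[f(x,y,.023,150,140,6,5) for x,y in[(163,72),(337,88),(132,252),(310,270)]]
for c in C:print(c)
print(np.linalg.norm(C[0]-C[1]),np.linalg.norm(C[2]-C[3]),np.linalg.norm(C[0]-C[2]),np.linalg.norm(C[1]-C[3]))
print("tin rim corners")
C=[f(x,y,.075,290,140,6,6) for x,y in[(147,165),(445,243),(90,395),(402,460)]]
for c in C:print(c)
print(np.linalg.norm(C[0]-C[1]),np.linalg.norm(C[2]-C[3]),np.linalg.norm(C[0]-C[2]),np.linalg.norm(C[1]-C[3]))
for n in("top","scene"):
    s=pickle.load(open(n+"0.pkl","rb"));W=cloud(s)
    for nm,(x0,x1,y0,y1) in dict(tab=(.40,.75,.1,.35),tin=(.45,.8,-.45,-.15)).items():
        m=(W[...,0]>x0)&(W[...,0]<x1)&(W[...,1]>y0)&(W[...,1]<y1)
        if nm=="tab":
            k=m&(W[...,2]>.03);print(n,nm,k.sum());P=W[k]
            if len(P):print(P.min(0),P.max(0)); T=P[P[:,2]>.08];print("top",T.mean(0),len(T))
        else:
            for a,b in((.065,.085),(.09,.3)):
                P=W[m&(W[...,2]>a)&(W[...,2]<b)];print(n,nm,a,P.min(0),P.max(0),len(P))
    m=(W[...,2]<.01)&(abs(W[...,0]-.5)<.3)&(abs(W[...,1])<.4);print("table z",np.nanmedian(W[m][:,2]))
E
```

```text
cam [0.3564 0.0087 1.4787]
tray corners FL FR BL BR
[0.7112 0.2532 0.023 ]
[0.6976 0.1595 0.023 ]
[0.5937 0.2703 0.023 ]
[0.5792 0.1755 0.023 ]
0.09476031506639195 0.09594686422677338 0.11869690122292516 0.11950308441758956
tin rim corners
[ 0.6438 -0.1809  0.075 ]
[ 0.5984 -0.3312  0.075 ]
[ 0.5253 -0.1461  0.075 ]
[ 0.4875 -0.3023  0.075 ]
0.15703222568704497 0.16068334552782482 0.12343368242484835 0.11451722916298036
top tab 176
[0.4503 0.111  0.03  ] [0.6818 0.2579 0.0957]
top [0.5689 0.2266 0.0893] 54
top tin 0.065 [ 0.4884 -0.4349  0.065 ] [ 0.6532 -0.1508  0.085 ] 484
top tin 0.09 [ 0.5985 -0.4392  0.09  ] [ 0.6741 -0.1778  0.2065] 1138
table z 0.0009231273687202893
scene tab 497
[0.4503 0.1089 0.0301] [0.5924 0.249  0.0909]
top [0.5722 0.2262 0.0861] 90
scene tin 0.065 [ 0.4905 -0.4354  0.065 ] [ 0.6544 -0.1508  0.0849] 449
scene tin 0.09 [ 0.6135 -0.4351  0.0901] [ 0.677  -0.178   0.2029] 938
table z -0.001115503197544729
```

The sizes come out right: tray 95x119 mm against 92x120, tin 159x119 mm against 160x120. I'll check the poses by overlaying wireframes on both views.

```bash
cat > ov.py <<'E'
from h import *
import sys
def rz(a):return np.array([[np.cos(a),-np.sin(a),0],[np.sin(a),np.cos(a),0],[0,0,1]])
TRAY=(0.5860,0.2231,0,-.142); TIN=(0.5637,-.2401,0,-.268)
def box(x0,x1,y0,y1,z): return np.array([[x0,y0,z],[x1,y0,z],[x1,y1,z],[x0,y1,z],[x0,y0,z]])
def draw(im,s,P,T,k,o,col):
    X=P@rz(T[3]).T+np.array(T[:3]); q=(proj(s,X)-o+.5)*k-.5
    cv2.polylines(im,[np.round(q*8).astype(int).reshape(-1,1,2)],False,col,1,cv2.LINE_AA,3)
def overlay(out,snap):
  rows=[]
  for n in("top","scene"):
    s=snap[n]; ims=[]
    for T,sz in((TRAY,.06),(TIN,.0)):
        ctr=proj(s,np.array([T[0]+sz*.9,T[1],.05])); o=np.round(ctr)-[40,37]; o=o.astype(int)
        im=cv2.resize(s["color"][o[1]:o[1]+74,o[0]:o[0]+80,::-1].copy(),None,fx=5,fy=5,interpolation=cv2.INTER_CUBIC)
        im=cv2.resize(im,(400,300)) if im.shape[:2]!=(370,400) else im
        k=5
        if T is TRAY:
            draw(im,s,box(0,.12,-.046,.046,.023),T,k,o,(0,0,255))
            draw(im,s,box(0,.12,-.046,.046,0),T,k,o,(0,255,0))
            draw(im,s,np.array([[0,-.023,.012],[0,.023,.012],[-.021,.023,.089],[-.021,-.023,.089],[0,-.023,.012]]),T,k,o,(255,0,0))
        else:
            draw(im,s,box(-.06,.06,-.08,.08,.075),T,k,o,(0,0,255))
            draw(im,s,box(-.06,.06,-.08,.08,0),T,k,o,(0,255,0))
            a=1.8;L=.124
            e=np.array([.06-L*np.cos(a),0,.075+L*np.sin(a)])
            draw(im,s,np.array([[.06,-.082,.075],e+[0,-.082,0],e+[0,.082,0],[.06,.082,.075]]),T,k,o,(255,0,0))
            draw(im,s,box(-.075,-.06,-.012,.012,.082),T,k,o,(0,255,255))
        ims.append(im[:300] if False else cv2.resize(im,(400,370)))
    rows.append(np.hstack(ims))
  cv2.imwrite(out,cv2.resize(np.vstack(rows),(648,600)))
if __name__=="__main__":
  overlay("pics/ov1.png",{n:pickle.load(open(n+"0.pkl","rb")) for n in("top","scene")})
E
python3 ov.py
```

```text
(no output)
```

View pics/ov1.png

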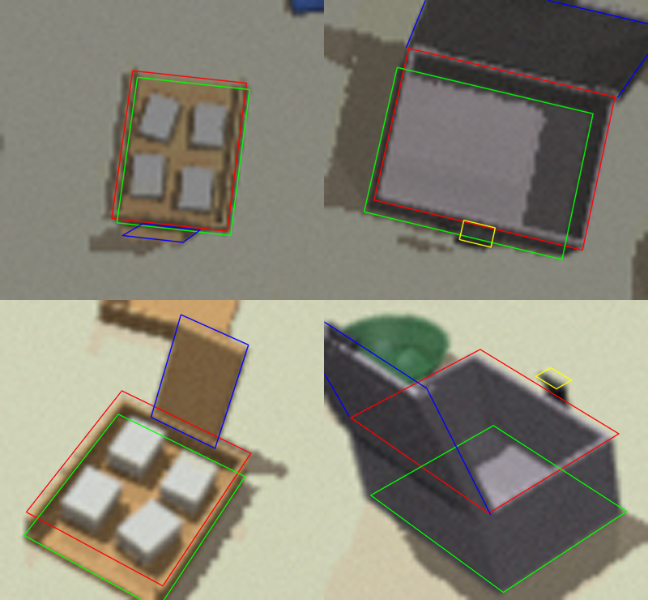

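The overlays agree to about 2–3 mm; the tray sits about 2.5 mm further in +x. In ov1 the tray wireframe is at (115..250,70..235) and the tin rim at (370..615,48..250), both on the object edges. Now I'll compute the pre-grasp move.

```bash
cat > mv.py <<'E'
from h import *
from scipy.spatial.transform import Rotation as Ro
np.set_printoptions(precision=3,suppress=True)
def st():
    from station import manip
    return manip.state()
def Rq(q):return Ro.from_quat([q[1],q[2],q[3],q[0]])
TRAY=np.array([.5885,.2230,0]);TY=-.142
TIN=np.array([.5637,-.2401,0]);NY=-.268
def tool_R(yaw,theta):
    "tool orientation for tray heading yaw, tipped theta deg (front down)"
    y=np.array([.966,0,.259]);z=np.array([.259,0,-.966]);x=np.cross(y,z)
    return Ro.from_euler('z',yaw)*Ro.from_euler('y',theta,degrees=True)*Ro.from_matrix(np.stack([x,y,z],1))
def tcp_for_tray(lip,yaw,theta,grip=(-.016,0,.071),d=.019):
    "lip world -> tcp pos, rot"
    Rt=Ro.from_euler('z',yaw)*Ro.from_euler('y',theta,degrees=True)
    R=tool_R(yaw,theta)
    return lip+Rt.apply(np.array(grip)-[.12,0,.005])+R.apply([0,0,d]),R
def delta(p,R,s=None):
    s=s or st(); R0=Rq(s["orientation"])
    return np.r_[R0.inv().apply(p-s["position"])*1000,np.degrees((R0.inv()*R).as_rotvec())]
def show():
    s=st();print("t",s["time"],"p",s["position"],"q",np.array(s["qpos"]),"F",s["contact_force"],"g",s["grip_width"])
    print(" zaxis",Rq(s["orientation"]).apply([0,0,1]),"yaxis",Rq(s["orientation"]).apply([0,1,0]))
    return s
E
python3 - <<'E'
from mv import *
show()
R=tool_R(TY,0); lip=TRAY+Ro.from_euler('z',TY).apply([.12,0,.005])
p,R=tcp_for_tray(lip,TY,0);print("grasp tcp",p)
for b in(.1,.0):
    print(b,delta(p-R.apply([0,0,b]),R))
E
```

```text
t 0.1 p [0.235 0.579 0.214] q [ 1.079  0.492  1.559 -0.     1.092 -0.106] F [0.457 0.213 0.351] g 1.0008599396952471
 zaxis [-0.    -0.001 -1.   ] yaxis [ 0.376  0.926 -0.001]
grasp tcp [0.578 0.225 0.053]
0.1 [-425.492 -205.591   65.044  -12.786   -9.922   75.574]
0.0 [-450.632 -199.245  161.624  -12.786   -9.922   75.574]
```

send_rows:
  plan:
    - [[0,-10,-5,0,-0.3,-0.2,2],[0,-40,-19,0,-1,-1,7],[0,-77,-37,0,-2,-2,13.5],[0,-115,-55,5,-3,-3,20],[0,-153,-74,10,-4.5,-3.5,27],[0,-191,-92,15,-6,-4.5,34],[0,-229,-110,20,-7,-5.5,41],[0,-267,-129,25,-8,-6,47.5],[0,-305,-147,30,-9,-7,54],[0,-343,-165,35,-10,-8,61],[0,-380,-184,45,-11.5,-9,67.5],[0,-410,-198,55,-12.5,-9.5,73]]

```text
time: 1.1
position: [0.5415, 0.2389, 0.1598]
orientation: [0.096, 0.737, 0.664, 0.086]
contact_force: [0.6, 1.6, 0.2]
grip_width: 1.0
```

```bash
python3 - <<'E'
from mv import *
show()
lip=TRAY+Ro.from_euler('z',TY).apply([.12,0,.005])
p,R=tcp_for_tray(lip,TY,0)
for b in(.1,.06,.0):
    print(b,delta(p-R.apply([0,0,b]),R))
E
```

```text
t 1.1 p [0.542 0.239 0.16 ] q [ 0.357  0.44   1.856 -0.197  0.623  0.608] F [0.571 1.628 0.23 ] g 0.9997644475931096
 zaxis [ 0.254 -0.027 -0.967] yaxis [ 0.962 -0.101  0.255]
0.1 [-9.521  8.361 13.188 -0.219 -0.512  2.089]
0.06 [-9.881  8.507 53.186 -0.219 -0.512  2.089]
0.0 [-10.422   8.726 113.183  -0.219  -0.512   2.089]
```

send_rows:
  plan:
    - [[0,0,0,0,0,0,0],[0,0,0,0,0,0,0]]

```text
time: 1.27
position: [0.541, 0.2391, 0.1588]
orientation: [0.095, 0.736, 0.665, 0.084]
contact_force: [-0.6, 0.2, 0.6]
grip_width: 1.004
```

```bash
python3 - <<'E'
from mv import *
show()
lip=TRAY+Ro.from_euler('z',TY).apply([.12,0,.005])
p,R=tcp_for_tray(lip,TY,0)
for b in(.1,.0):
    print(b,delta(p-R.apply([0,0,b]),R))
from station import manip
s=manip.snapshot("wrist");cv2.imwrite("pics/w1.png",s["color"][:,:,::-1])
E
```

```text
t 1.2667 p [0.541 0.239 0.159] q [ 0.357  0.442  1.856 -0.196  0.625  0.604] F [-0.577  0.238  0.605] g 1.0036935684639194
 zaxis [ 0.25  -0.028 -0.968] yaxis [ 0.963 -0.097  0.252]
0.1 [-9.675  9.091 12.296 -0.425 -0.445  2.298]
0.0 [-10.467   9.817 112.29   -0.425  -0.445   2.298]
```

View pics/w1.png

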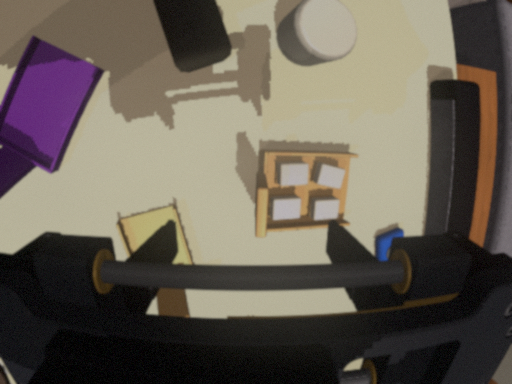

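send_rows:
  plan:
    - [[0.4,-5,5,6,-0.2,-0.2,1.2],[0.4,-9.8,9.2,15,-0.4,-0.4,2.3],[0.4,-9.9,9.3,35,-0.4,-0.4,2.3],[0.4,-10,9.4,60,-0.4,-0.4,2.3],[0.4,-10.2,9.5,82,-0.4,-0.4,2.3],[0.4,-10.4,9.6,98,-0.4,-0.4,2.3],[0.4,-10.5,9.8,108,-0.4,-0.4,2.3],[0.4,-10.5,9.8,113,-0.4,-0.4,2.3],[0.4,-10.5,9.8,115,-0.4,-0.4,2.3],[0.4,-10.5,9.8,115,-0.4,-0.4,2.3]]

```text
time: 2.15
position: [0.5779, 0.2272, 0.051]
orientation: [0.098, 0.747, 0.651, 0.087]
contact_force: [0.2, -0.2, -0.2]
grip_width: 0.601
```

```bash
python3 - <<'E'
from mv import *
show()
lip=TRAY+Ro.from_euler('z',TY).apply([.12,0,.005])
p,R=tcp_for_tray(lip,TY,0)
print(delta(p,R))
from station import manip
s=manip.snapshot("wrist");cv2.imwrite("pics/w2.png",s["color"][:,:,::-1])
s=manip.snapshot("scene");cv2.imwrite("pics/s2.png",cv2.resize(s["color"][130:290,220:430,::-1],None,fx=3.5,fy=3.5))
E
```

```text
t 2.15 p [0.578 0.227 0.051] q [ 0.318  0.633  1.873 -0.286  0.413  0.705] F [ 0.185 -0.245 -0.211] g 0.6014722882168354
 zaxis [ 0.258 -0.034 -0.966] yaxis [ 0.956 -0.132  0.26 ]
[-2.622  0.401 -1.591  0.058 -0.151  0.244]
```

View pics/w2.png

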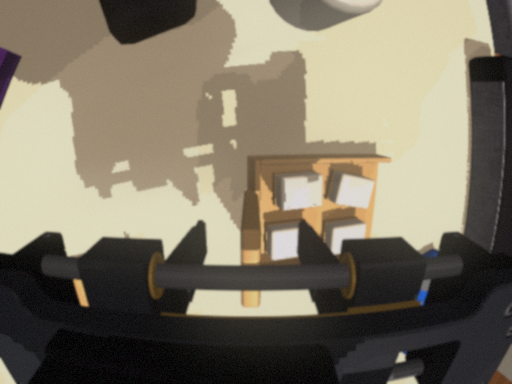

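View pics/s2.png

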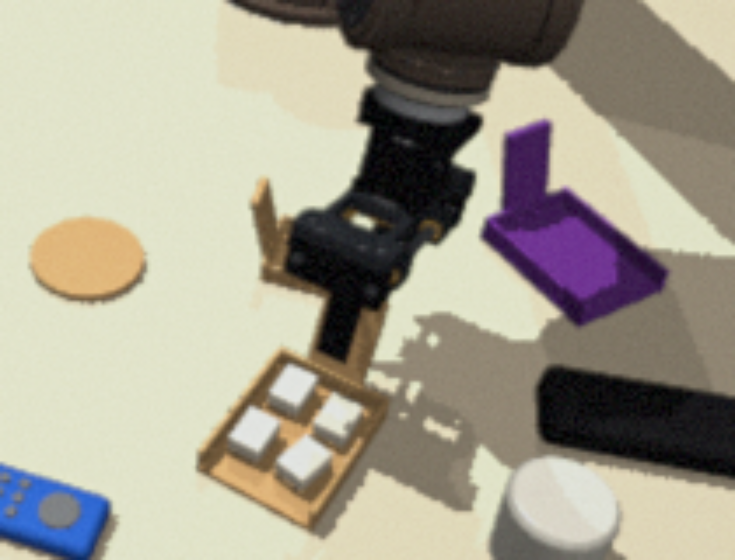

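The tab is between the fingers: in the wrist view it is at x≈250, with the fingers at 195 and 310. Next I close the gripper.

send_rows:
  plan:
    - [[1,-2,0,0,0,0,0],[1,-2,0,0,0,0,0],[1,-2,0,0,0,0,0],[1,-2,0,0,0,0,0],[1,-2,0,0,0,0,0],[1,-2,0,0,0,0,0],[1,-2,0,0,0,0,0],[1,-2,0,0,0,0,0]]

```text
time: 2.92
position: [0.5776, 0.225, 0.0508]
orientation: [0.098, 0.748, 0.651, 0.086]
contact_force: [0.7, 0.8, -0.5]
grip_width: 0.103
```

```bash
python3 - <<'E'
from mv import *
show()
R=Rq(st()["orientation"])
print("up 100mm in tool axes",R.inv().apply([0,0,100]))
from station import manip
s=manip.snapshot("top");cv2.imwrite("pics/t3.png",cv2.resize(s["color"][130:260,130:270,::-1],None,fx=4.5,fy=4.5))
E
```

```text
t 2.9167 p [0.578 0.225 0.051] q [ 0.314  0.632  1.876 -0.285  0.41   0.701] F [ 0.723  0.827 -0.489] g 0.10286395923813257
 zaxis [ 0.257 -0.034 -0.966] yaxis [ 0.957 -0.133  0.26 ]
up 100mm in tool axes [  0.121  25.96  -96.572]
```

View pics/t3.png

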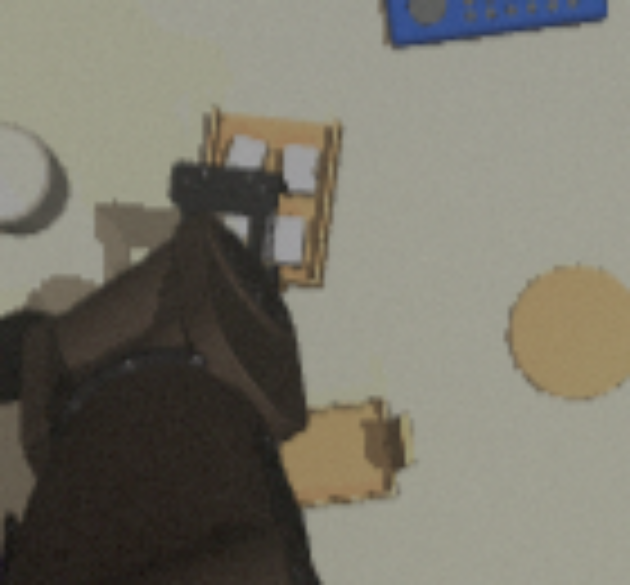

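Gripped: the opening is 9.8 mm, which matches the 10 mm tab. Lifting 150 mm gently.

send_rows:
  plan:
    - [[1,0,1,-3,0,0,0],[1,0,2.6,-10,0,0,0],[1,0,5.7,-21,0,0,0],[1,0,9.9,-37,0,0,0],[1,0,15,-56,0,0,0],[1,0,20.8,-77,0,0,0],[1,0,26.5,-98,0,0,0],[1,0,31.7,-118,0,0,0],[1,0,35.6,-132,0,0,0],[1,0,38,-141,0,0,0],[1,0,39,-145,0,0,0],[1,0,39,-145,0,0,0]]

```text
time: 3.97
position: [0.5776, 0.2248, 0.202]
orientation: [0.099, 0.747, 0.651, 0.087]
contact_force: [0.2, 0.2, -3.2]
grip_width: 0.104
```

```bash
python3 - <<'E'
from mv import *
show()
from station import manip
s=manip.snapshot("scene");cv2.imwrite("pics/s4.png",cv2.resize(s["color"][100:290,220:430,::-1],None,fx=3,fy=3))
# pretip: lip at tin x=-30, z=.16
lip=TIN+Ro.from_euler('z',NY).apply([-.03,0,0])+[0,0,.16]
p,R=tcp_for_tray(lip,NY,0);print(p,delta(p,R))
E
```

```text
t 3.9667 p [0.578 0.225 0.202] q [ 0.314  0.421  1.75  -0.167  0.738  0.562] F [ 0.182  0.185 -3.17 ] g 0.1042849135477269
 zaxis [ 0.259 -0.034 -0.965] yaxis [ 0.956 -0.133  0.261]
[ 0.408 -0.197  0.208] [-441.296 -103.928  -35.428    0.029   -2.014    7.21 ]
```

View pics/s4.png

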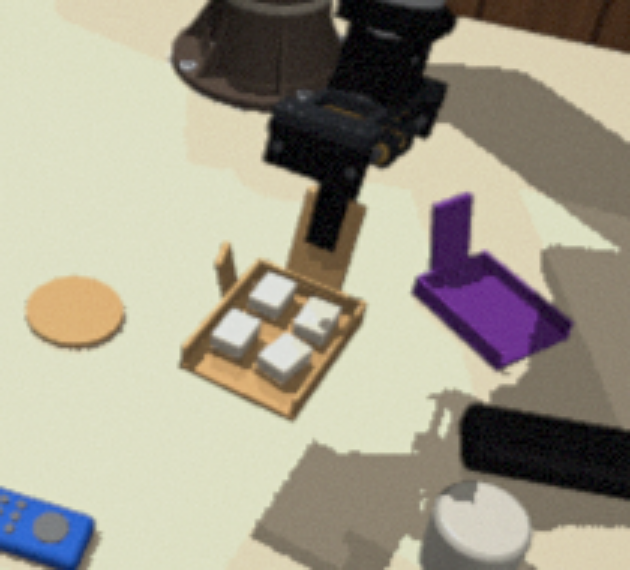

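```bash
python3 - <<'E'
from mv import *
lip=TIN+Ro.from_euler('z',NY).apply([0,0,0])+[0,0,.165]
p,R=tcp_for_tray(lip,NY,0);d=delta(p,R);print(p,d)
n=20
for i in range(1,n+1):
    x=i/n; f=x*x*(3-2*x); print(i,np.round(f*d,1))
E
```

```text
[ 0.437 -0.205  0.213] [-445.198  -73.904  -32.542    0.029   -2.014    7.21 ]
1 [-3.2 -0.5 -0.2  0.  -0.   0.1]
2 [-12.5  -2.1  -0.9   0.   -0.1   0.2]
3 [-27.   -4.5  -2.    0.   -0.1   0.4]
4 [-46.3  -7.7  -3.4   0.   -0.2   0.7]
5 [-69.6 -11.5  -5.1   0.   -0.3   1.1]
6 [-96.2 -16.   -7.    0.   -0.4   1.6]
7 [-125.4  -20.8   -9.2    0.    -0.6    2. ]
8 [-156.7  -26.   -11.5    0.    -0.7    2.5]
9 [-189.3  -31.4  -13.8    0.    -0.9    3.1]
10 [-222.6  -37.   -16.3    0.    -1.     3.6]
11 [-255.9  -42.5  -18.7    0.    -1.2    4.1]
12 [-288.5  -47.9  -21.1    0.    -1.3    4.7]
13 [-319.8  -53.1  -23.4    0.    -1.4    5.2]
14 [-349.   -57.9  -25.5    0.    -1.6    5.7]
15 [-375.6  -62.4  -27.5    0.    -1.7    6.1]
16 [-398.9  -66.2  -29.2    0.    -1.8    6.5]
17 [-418.2  -69.4  -30.6    0.    -1.9    6.8]
18 [-432.7  -71.8  -31.6    0.    -2.     7. ]
19 [-442.   -73.4  -32.3    0.    -2.     7.2]
20 [-445.2  -73.9  -32.5    0.    -2.     7.2]
```

send_rows:
  plan:
    - [[1,-4,-0.7,-0.3,0,0,0.1],[1,-15,-2.5,-1,0,-0.1,0.2],[1,-33,-5.5,-2.4,0,-0.2,0.5],[1,-57,-9.5,-4,0,-0.3,0.9],[1,-84,-14,-6,0,-0.4,1.4],[1,-112,-18.6,-8,0,-0.5,1.8],[1,-140,-23,-10,0,-0.6,2.3],[1,-168,-28,-12,0,-0.8,2.7],[1,-192,-32,-14,0,-0.9,3.1],[1,-210,-35,-15.3,0,-1,3.4],[1,-221,-36.7,-16,0,-1,3.6],[1,-225,-37.3,-16.3,0,-1,3.6]]

```text
time: 5.02
position: [0.5057, 0.0055, 0.2063]
orientation: [0.101, 0.769, 0.626, 0.082]
contact_force: [0.5, 0.4, -2.8]
grip_width: 0.101
```

```bash
python3 - <<'E'
from mv import *
show()
lip=TIN+Ro.from_euler('z',NY).apply([0,0,0])+[0,0,.165]
p,R=tcp_for_tray(lip,NY,0);d=delta(p,R);print(p,d)
n=12
for i in range(1,n+1):
    x=i/n; f=x*x*(3-2*x); print(i,np.round(f*d,1))
E
```

```text
t 5.0167 p [0.506 0.006 0.206] q [-0.106  0.249  2.018 -0.044  0.615  0.131] F [ 0.468  0.444 -2.752] g 0.10107898888669951
 zaxis [ 0.253 -0.052 -0.966] yaxis [ 0.946 -0.196  0.259]
[ 0.437 -0.205  0.213] [-220.42   -21.619  -12.432   -0.028   -0.957    3.496]
1 [-4.3 -0.4 -0.2 -0.  -0.   0.1]
2 [-16.3  -1.6  -0.9  -0.   -0.1   0.3]
3 [-34.4  -3.4  -1.9  -0.   -0.1   0.5]
4 [-57.1  -5.6  -3.2  -0.   -0.2   0.9]
5 [-82.9  -8.1  -4.7  -0.   -0.4   1.3]
6 [-110.2  -10.8   -6.2   -0.    -0.5    1.7]
7 [-137.5  -13.5   -7.8   -0.    -0.6    2.2]
8 [-163.3  -16.    -9.2   -0.    -0.7    2.6]
9 [-186.   -18.2  -10.5   -0.    -0.8    2.9]
10 [-204.1  -20.   -11.5   -0.    -0.9    3.2]
11 [-216.1  -21.2  -12.2   -0.    -0.9    3.4]
12 [-220.4  -21.6  -12.4   -0.    -1.     3.5]
```

send_rows:
  plan:
    - [[1,-4,-0.4,-0.2,0,0,0.1],[1,-16,-1.6,-0.9,0,-0.1,0.3],[1,-34,-3.4,-1.9,0,-0.1,0.5],[1,-57,-5.6,-3.2,0,-0.2,0.9],[1,-83,-8.1,-4.7,0,-0.4,1.3],[1,-110,-10.8,-6.2,0,-0.5,1.7],[1,-137,-13.5,-7.8,0,-0.6,2.2],[1,-163,-16,-9.2,0,-0.7,2.6],[1,-186,-18.2,-10.5,0,-0.8,2.9],[1,-204,-20,-11.5,0,-0.9,3.2],[1,-216,-21.2,-12.2,0,-0.9,3.4],[1,-220.5,-21.6,-12.4,0,-1,3.5]]

```text
time: 6.02
position: [0.4386, -0.2049, 0.2128]
orientation: [0.104, 0.788, 0.601, 0.079]
contact_force: [0.0, -0.8, -2.5]
grip_width: 0.104
```

```bash
python3 - <<'E'
from mv import *
show()
from station import manip
for n in("scene","top"):
    s=manip.snapshot(n);pickle.dump(s,open(n+"5.pkl","wb"))
    c=s["color"][100:230,70:240] if n=="scene" else s["color"][120:280,260:440]
    cv2.imwrite(f"pics/{n}5.png",cv2.resize(c[:,:,::-1],None,fx=3.6,fy=3.6))
E
```

```text
t 6.0167 p [ 0.439 -0.205  0.213] q [-0.625  0.207  2.056  0.153  0.637 -0.47 ] F [ 0.044 -0.815 -2.472] g 0.10447941604308306
 zaxis [ 0.25  -0.069 -0.966] yaxis [ 0.932 -0.255  0.259]
```

View pics/scene5.png

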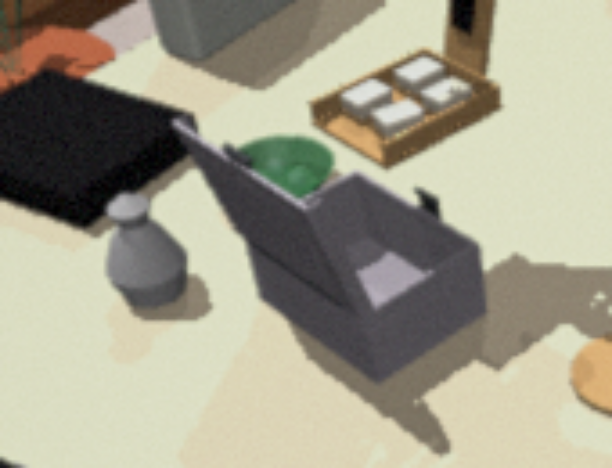

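View pics/top5.png

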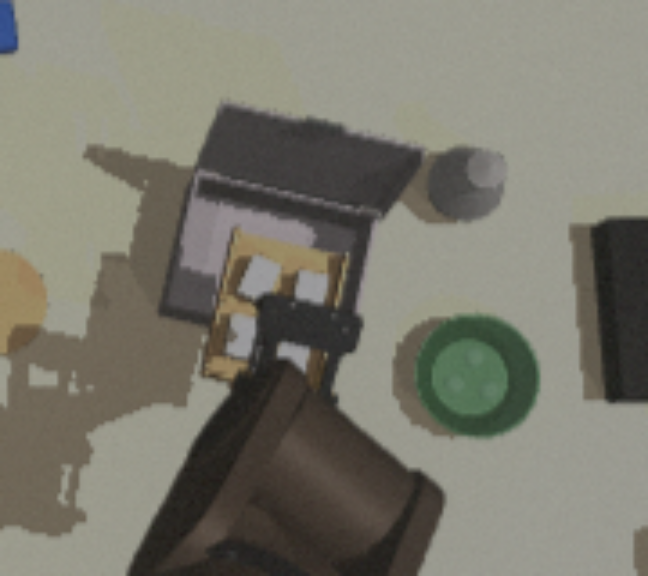

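Tray level over the tin with all four tiles in place: scene5 shows it at (310..500,50..165), and top5 shows the lip over the mouth. Computing the tip.

```bash
cat > tip.py <<'E'
from mv import *
import sys
# args: x0 z0 th0 x1 z1 th1 n
x0,z0,t0,x1,z1,t1,n=map(float,sys.argv[1:]);n=int(n)
def tgt(x,z,t):
    lip=TIN+Ro.from_euler('z',NY).apply([x/1000,0,0])+[0,0,z/1000]; return tcp_for_tray(lip,NY,t)
s=show(); a=tgt(x0,z0,t0); print("now err",delta(*a,s=s))
for i in range(1,n+1):
    f=i/n;f=f*f*(3-2*f) 
    p,R=tgt(x0+(x1-x0)*f,z0+(z1-z0)*f,t0+(t1-t0)*f); d=delta(p,R,s=s); print(i,np.round(d,1).tolist())
E
python3 tip.py 0 165 0 -25 102 18 10
```

```text
t 6.1167 p [ 0.439 -0.204  0.213] q [-0.623  0.207  2.057  0.152  0.637 -0.468] F [-0.697  0.032 -2.23 ] g 0.10185178186565982
 zaxis [ 0.25  -0.069 -0.966] yaxis [ 0.932 -0.255  0.259]
now err [-1.799 -1.098 -0.188  0.018 -0.004  0.064]
1 [-1.8, -1.5, 0.3, 0.5, -0.0, 0.1]
2 [-1.8, -2.6, 1.8, 1.9, -0.0, 0.1]
3 [-1.8, -4.2, 4.0, 3.9, -0.0, 0.1]
4 [-1.8, -5.8, 6.8, 6.4, -0.0, 0.1]
5 [-1.8, -7.4, 10.1, 9.0, 0.0, 0.1]
6 [-1.8, -8.8, 13.6, 11.7, 0.0, 0.1]
7 [-1.8, -9.9, 17.0, 14.1, 0.0, 0.1]
8 [-1.8, -10.6, 19.9, 16.1, 0.0, 0.1]
9 [-1.8, -11.1, 22.0, 17.5, 0.0, 0.1]
10 [-1.8, -11.3, 22.8, 18.0, 0.0, 0.1]
```

send_rows:
  plan:
    - [[1,-0.5,-0.5,0.3,0.5,0,0],[1,-1,-2,1.8,1.9,0,0],[1,-1.5,-3.5,4,3.9,0,0],[1,-1.8,-5.5,6.8,6.4,0,0],[1,-1.8,-7.4,10.1,9,0,0],[1,-1.8,-8.8,13.6,11.7,0,0],[1,-1.8,-9.9,17,14.1,0,0],[1,-1.8,-10.6,19.9,16.1,0,0],[1,-1.8,-11.1,22,17.5,0,0],[1,-1.8,-11.3,22.8,18,0,0],[1,-1.8,-11.3,22.8,18,0,0]]

```text
time: 7.03
position: [0.434, -0.2038, 0.1877]
orientation: [-0.021, 0.794, 0.607, -0.016]
contact_force: [-0.6, 0.8, -3.2]
grip_width: 0.102
```

```bash
python3 tip.py -25 102 18 -27 98 48 12;  python3 - <<'E'
from mv import *
from station import manip
for n in("scene","top"):
    s=manip.snapshot(n)
    c=s["color"][100:230,70:240] if n=="scene" else s["color"][120:280,260:440]
    cv2.imwrite(f"pics/{n}6.png",cv2.resize(c[:,:,::-1],None,fx=3.6,fy=3.6))
E
```

```text
t 7.0333 p [ 0.434 -0.204  0.188] q [-0.568  0.34   1.907 -0.02   0.945 -0.291] F [-0.561  0.766 -3.177] g 0.10197686813625245
 zaxis [-0.051  0.013 -0.999] yaxis [ 0.964 -0.262 -0.052]
now err [-0.606 -0.256 -0.113 -0.008  0.022  0.155]
1 [-0.6, 0.5, -1.2, 0.6, 0.0, 0.2]
2 [-0.6, 2.8, -4.2, 2.2, 0.0, 0.2]
3 [-0.6, 6.4, -8.5, 4.7, 0.0, 0.2]
4 [-0.6, 11.2, -13.8, 7.8, 0.0, 0.2]
5 [-0.7, 16.9, -19.4, 11.3, 0.0, 0.2]
6 [-0.7, 23.4, -24.9, 15.0, 0.0, 0.2]
7 [-0.7, 30.3, -30.0, 18.7, 0.0, 0.1]
8 [-0.7, 37.1, -34.4, 22.2, 0.1, 0.1]
9 [-0.7, 43.4, -37.8, 25.3, 0.1, 0.1]
10 [-0.8, 48.5, -40.4, 27.8, 0.1, 0.1]
11 [-0.8, 52.0, -41.9, 29.4, 0.1, 0.1]
12 [-0.8, 53.2, -42.4, 30.0, 0.1, 0.1]
```

View pics/scene6.png

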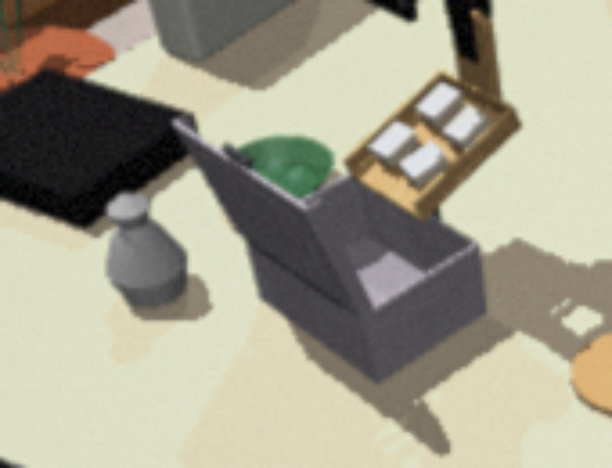

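send_rows:
  plan:
    - [[1,0,0.7,-1,0.6,0,0],[1,-0.5,2.8,-4.2,2.2,0,0],[1,-0.6,6.4,-8.5,4.7,0,0],[1,-0.6,11.2,-13.8,7.8,0,0],[1,-0.7,16.9,-19.4,11.3,0,0],[1,-0.7,23.4,-24.9,15,0,0],[1,-0.7,30.3,-30,18.7,0,0],[1,-0.7,37.1,-34.4,22.2,0,0],[1,-0.7,43.4,-37.8,25.3,0,0],[1,-0.8,48.5,-40.4,27.8,0,0],[1,-0.8,52,-41.9,29.4,0,0],[1,-0.8,53.2,-42.4,30,0,0]]

```text
time: 8.13
position: [0.4875, -0.2198, 0.2274]
orientation: [-0.226, 0.762, 0.582, -0.173]
contact_force: [-0.0, -0.7, -2.2]
grip_width: 0.106
```

send_rows:
  plan:
    - [[1,0,0,0,0,0,0],[1,0,0,0,0,0,0],[1,0,0,0,0,0,0],[1,0,0,0,0,0,0],[1,0,0,0,0,0,0],[1,0,0,0,0,0,0]]

```text
time: 8.63
position: [0.4867, -0.2195, 0.2279]
orientation: [-0.225, 0.762, 0.582, -0.172]
contact_force: [-0.8, 0.2, -2.1]
grip_width: 0.107
```

```bash
cat > look.py <<'E'
from mv import *
import sys
from station import manip
k=sys.argv[1]
ims=[]
for n in("scene","top"):
    s=manip.snapshot(n);pickle.dump(s,open(n+k+".pkl","wb"))
    c=s["color"][90:220,90:230] if n=="scene" else s["color"][130:260,280:420]
    ims.append(cv2.resize(c[:,:,::-1],None,fx=2.8,fy=2.8,interpolation=cv2.INTER_CUBIC))
cv2.imwrite(f"pics/l{k}.png",np.hstack(ims))
show()
E
python3 look.py 7;python3 tip.py -27 98 48 -27 98 48 1
```

```text
t 8.7333 p [ 0.487 -0.219  0.228] q [-0.486  0.599  1.445 -0.12   1.661 -0.197] F [ 0.583  0.675 -0.897] g 0.10482032136166172
 zaxis [-0.525  0.143 -0.839] yaxis [ 0.81  -0.221 -0.544]
t 8.7333 p [ 0.487 -0.219  0.228] q [-0.486  0.599  1.445 -0.12   1.661 -0.197] F [ 0.583  0.675 -0.897] g 0.10482032136166172
 zaxis [-0.525  0.143 -0.839] yaxis [ 0.81  -0.221 -0.544]
now err [0.501 0.602 0.231 0.062 0.071 0.08 ]
1 [0.5, 0.6, 0.2, 0.1, 0.1, 0.1]
```

View pics/l7.png

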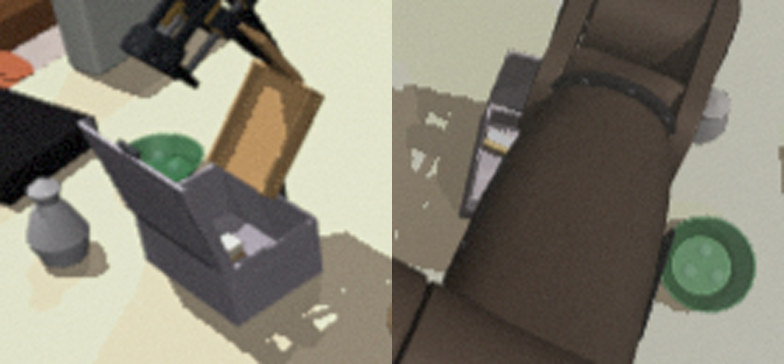

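The tray is empty: l7 left shows a bare floor at (260,130), and tiles are visible in the tin at (235,245). Un-tipping while rising.

```bash
python3 tip.py -27 98 48 -15 175 0 12
```

```text
t 8.7333 p [ 0.487 -0.219  0.228] q [-0.486  0.599  1.445 -0.12   1.661 -0.197] F [ 0.583  0.675 -0.897] g 0.10482032136166172
 zaxis [-0.525  0.143 -0.839] yaxis [ 0.81  -0.221 -0.544]
now err [0.501 0.602 0.231 0.062 0.071 0.08 ]
1 [0.5, -1.3, 0.7, -0.9, 0.1, 0.1]
2 [0.5, -6.5, 2.2, -3.5, 0.1, 0.1]
3 [0.5, -13.8, 4.7, -7.4, 0.1, 0.1]
4 [0.5, -22.2, 8.3, -12.4, 0.1, 0.1]
5 [0.6, -30.6, 12.8, -18.0, 0.1, 0.1]
6 [0.6, -38.0, 18.0, -23.9, 0.1, 0.1]
7 [0.6, -44.0, 23.5, -29.9, 0.0, 0.1]
8 [0.6, -48.2, 28.9, -35.5, 0.0, 0.1]
9 [0.6, -50.9, 33.5, -40.4, 0.0, 0.1]
10 [0.6, -52.2, 37.2, -44.4, 0.0, 0.1]
11 [0.6, -52.8, 39.6, -47.0, 0.0, 0.1]
12 [0.6, -52.9, 40.4, -47.9, 0.0, 0.1]
```

send_rows:
  plan:
    - [[1,0,-1.5,0.5,-0.9,0,0],[1,0,-6.5,2,-3.5,0,0],[1,0,-13.8,4.5,-7.4,0,0],[1,0,-22.2,8,-12.4,0,0],[1,0,-30.6,12.5,-18,0,0],[1,0,-38,17.7,-23.9,0,0],[1,0,-44,23.2,-29.9,0,0],[1,0,-48.2,28.6,-35.5,0,0],[1,0,-50.9,33.2,-40.4,0,0],[1,0,-52.2,37,-44.4,0,0],[1,0,-52.8,39.4,-47,0,0],[1,0,-52.9,40,-47.9,0,0]]

```text
time: 9.73
position: [0.4215, -0.2015, 0.223]
orientation: [0.104, 0.788, 0.602, 0.079]
contact_force: [-0.3, 0.0, -1.2]
grip_width: 0.103
```

```bash
python3 look.py 8; python3 - <<'E'
from mv import *
lip=TRAY+Ro.from_euler('z',TY).apply([.12,0,.005])+[0,0,.15]
p,R=tcp_for_tray(lip,TY,0,d=.021);d=delta(p,R);print(p,d)
E
```

```text
t 9.8333 p [ 0.422 -0.202  0.223] q [-0.643  0.169  2.072  0.154  0.662 -0.487] F [ 0.707 -1.649 -1.497] g 0.1055213657845824
 zaxis [ 0.249 -0.068 -0.966] yaxis [ 0.932 -0.254  0.258]
[0.578 0.224 0.201] [452.412  30.714  31.247  -0.073   1.858  -6.891]
```

View pics/l8.png

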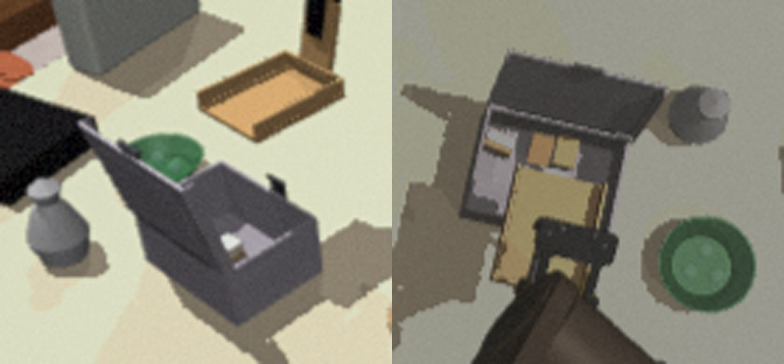

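The tray is empty and at least three tiles show in the tin (l8 right, at (497,145), (540,150), (565,150)). Carrying the tray back.

send_rows:
  plan:
    - [[1,5,0.3,0.4,0,0,-0.1],[1,20,1.4,1.4,0,0.1,-0.3],[1,40,2.7,2.8,0,0.2,-0.6],[1,62,4.2,4.3,0,0.3,-0.9],[1,86,5.8,6,0,0.4,-1.3],[1,112,7.6,7.7,0,0.5,-1.7],[1,138,9.4,9.5,0,0.6,-2.1],[1,164,11,11.3,0,0.7,-2.5],[1,190,13,13,0,0.8,-2.9],[1,212,14.4,14.6,0,0.9,-3.2],[1,226,15.3,15.6,0,0.9,-3.5],[1,232,15.7,16,0,1,-3.5]]

```text
time: 10.83
position: [0.5036, 0.0187, 0.2111]
orientation: [0.1, 0.768, 0.628, 0.082]
contact_force: [0.5, 0.1, -1.8]
grip_width: 0.106
```

```bash
python3 - <<'E'
from mv import *
show()
lip=TRAY+Ro.from_euler('z',TY).apply([.12,0,.005])+[0,0,.13]
p,R=tcp_for_tray(lip,TY,0,d=.021);d=delta(p,R);print(p,d)
from station import manip
s=manip.snapshot("top");pickle.dump(s,open("top9.pkl","wb"));cv2.imwrite("pics/t9.png",cv2.resize(s["color"][140:240,290:410,::-1],None,fx=6,fy=6,interpolation=cv2.INTER_CUBIC))
E
```

```text
t 10.8333 p [0.504 0.019 0.211] q [-0.077  0.24   2.013 -0.053  0.63   0.162] F [ 0.457  0.109 -1.779] g 0.10607268207336222
 zaxis [ 0.252 -0.051 -0.966] yaxis [ 0.947 -0.192  0.257]
[0.578 0.224 0.181] [216.441  23.117  37.755  -0.102   0.833  -3.23 ]
```

View pics/t9.png

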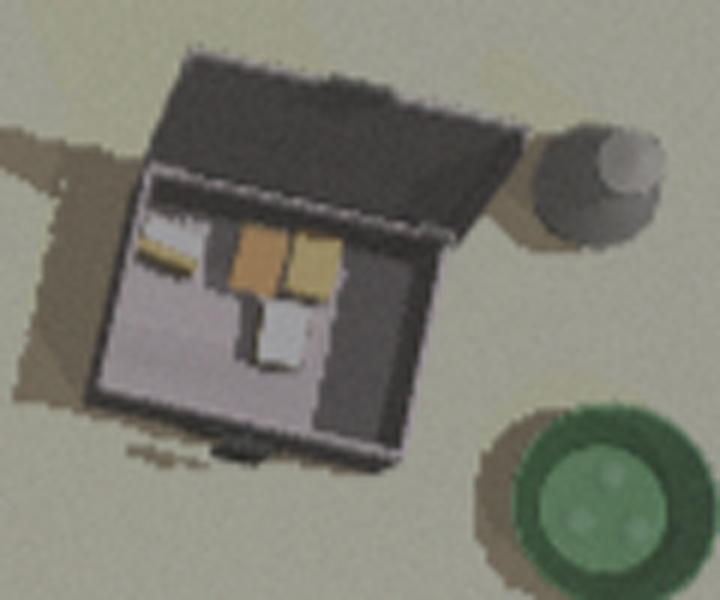

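All four tiles lie in the tin, at (172,245), (258,260), (315,265) and (283,335) in the crop. I'll carry the tray on.

send_rows:
  plan:
    - [[1,5,0.5,0.7,0,0,-0.1],[1,18,2,2.8,0,0.1,-0.3],[1,36,4,6,0,0.2,-0.6],[1,57,6.2,10,0,0.2,-0.9],[1,82,8.8,14.3,0,0.3,-1.3],[1,108,11.6,18.8,0,0.4,-1.6],[1,134,14.4,23.4,0,0.5,-2],[1,160,17,28,0,0.6,-2.4],[1,184,19.6,32,0,0.7,-2.7],[1,202,21.6,35.2,0,0.8,-3],[1,213,22.7,37.2,-0.1,0.8,-3.2],[1,216.5,23.1,37.8,-0.1,0.8,-3.2]]

```text
time: 11.88
position: [0.578, 0.2229, 0.1805]
orientation: [0.099, 0.75, 0.649, 0.085]
contact_force: [0.1, 0.1, -2.6]
grip_width: 0.105
```

```bash
python3 - <<'E'
from mv import *
show()
for h in (.05,.01,.003):
    lip=TRAY+Ro.from_euler('z',TY).apply([.12,0,.005])+[0,0,h]
    p,R=tcp_for_tray(lip,TY,0,d=.021);d=delta(p,R);print(p,d)
E
```

```text
t 11.8833 p [0.578 0.223 0.18 ] q [ 0.312  0.447  1.772 -0.18   0.694  0.582] F [ 0.125  0.066 -2.557] g 0.10535326906841183
 zaxis [ 0.257 -0.038 -0.966] yaxis [ 0.956 -0.139  0.259]
[0.578 0.224 0.101] [  1.616 -20.835  77.      0.019   0.067  -0.14 ]
[0.578 0.224 0.061] [  1.636 -31.207 115.632   0.019   0.067  -0.14 ]
[0.578 0.224 0.054] [  1.64  -33.022 122.393   0.019   0.067  -0.14 ]
```

send_rows:
  plan:
    - [[1,0,-1,4,0,0,0],[1,0.5,-4,15,0,0,0],[1,1,-9,34,0,0,0],[1,1.5,-16,58,0,0,0],[1,1.6,-22,80,0,0,0],[1,1.6,-27,99,0,0,0],[1,1.6,-30.5,112,0,0,0],[1,1.6,-32.2,119,0,0,0],[1,1.6,-33,122.4,0,0,0],[1,1.6,-33.2,123.5,0,0,0],[1,1.6,-33.2,123.5,0,0,0]]

```text
time: 12.8
position: [0.5781, 0.2235, 0.0537]
orientation: [0.099, 0.75, 0.648, 0.086]
contact_force: [0.2, 0.2, -0.8]
grip_width: 0.105
```

```bash
python3 - <<'E'
from mv import *
show()
E
```

```text
t 12.8 p [0.578 0.224 0.054] q [ 0.313  0.628  1.874 -0.288  0.418  0.709] F [ 0.208  0.215 -0.821] g 0.1053247406411099
 zaxis [ 0.258 -0.038 -0.966] yaxis [ 0.955 -0.14   0.26 ]
```

send_rows:
  plan:
    - [[1,0,-0.2,1,0,0,0],[1,0,-0.4,2,0,0,0],[1,0,-0.4,2,0,0,0]]

```text
time: 13.05
position: [0.5781, 0.2239, 0.0516]
orientation: [0.099, 0.75, 0.648, 0.086]
contact_force: [-1.0, 0.3, -1.5]
grip_width: 0.103
```

send_rows:
  plan:
    - [[1,0,-0.2,0.7,0,0,0],[1,0,-0.2,0.7,0,0,0],[0.6,0,-0.2,0.7,0,0,0],[0.6,0,-0.2,0.7,0,0,0],[0.6,0,-0.2,0.7,0,0,0],[0.6,0,-0.2,0.7,0,0,0],[0.6,0,-0.2,0.7,0,0,0]]

```text
time: 13.63
position: [0.578, 0.2239, 0.0504]
orientation: [0.099, 0.75, 0.648, 0.086]
contact_force: [-0.2, -0.1, -0.7]
grip_width: 0.375
```

```bash
python3 - <<'E'
from mv import *
show()
from station import manip
s=manip.snapshot("wrist");cv2.imwrite("pics/w10.png",s["color"][:,:,::-1])
s=manip.snapshot("scene");cv2.imwrite("pics/s10.png",cv2.resize(s["color"][130:290,220:430,::-1],None,fx=3.5,fy=3.5))
E
```

```text
t 13.6333 p [0.578 0.224 0.05 ] q [ 0.314  0.633  1.876 -0.291  0.412  0.713] F [-0.199 -0.131 -0.696] g 0.375369455595826
 zaxis [ 0.257 -0.038 -0.966] yaxis [ 0.956 -0.139  0.26 ]
```

View pics/w10.png

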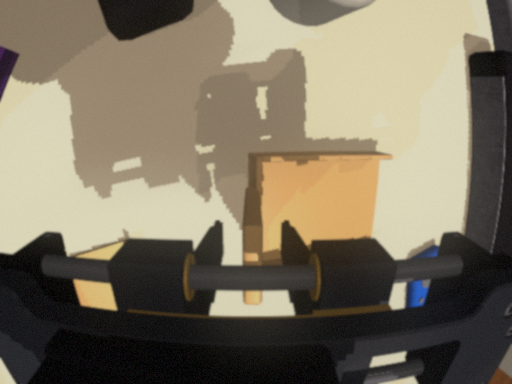

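View pics/s10.png

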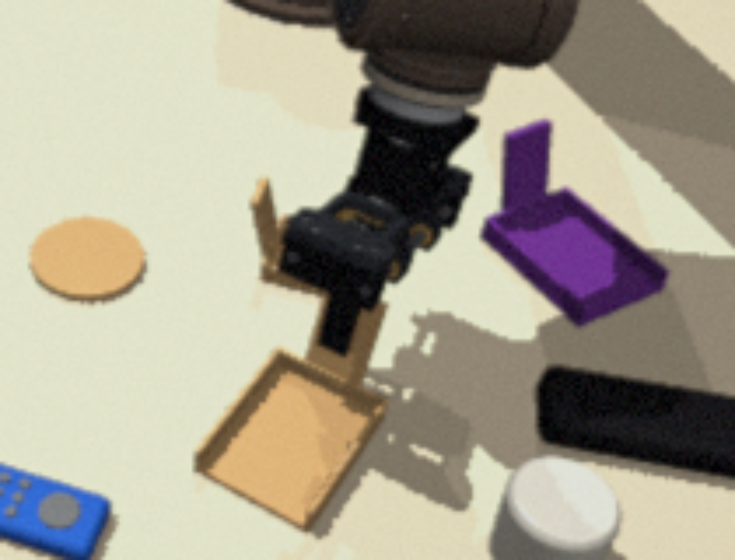

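The tray is flat with the fingers clear on both sides of the tab. Retreating along the tool axis, then on to the lid.

send_rows:
  plan:
    - [[0.6,0,0,-4,0,0,0],[0.6,0,0,-15,0,0,0],[0.6,0,0,-35,0,0,0],[0.6,0,0,-60,0,0,0],[0.6,0,0,-90,0,0,0],[1,0,0,-120,0,0,0],[1,0,0,-150,0,0,0],[1,0,0,-180,0,0,0],[1,0,0,-205,0,0,0],[1,0,0,-220,0,0,0],[1,0,0,-226,0,0,0],[1,0,0,-226,0,0,0]]

```text
time: 14.73
position: [0.5197, 0.2326, 0.2705]
orientation: [0.099, 0.75, 0.648, 0.087]
contact_force: [-0.5, -0.0, -0.4]
grip_width: 0.014
```

```bash
cat > tgt.py <<'E'
from mv import *
import sys
# tool down, y along tin x ; args tin x,y,z mm
def downR(): return tool_R(NY,15)
def T(x,y,z): return TIN+Ro.from_euler('z',NY).apply([x/1000,y/1000,0])+[0,0,z/1000]
if __name__=="__main__":
    s=show(); print("tin-frame tcp",Ro.from_euler('z',-NY).apply(s["position"]-TIN)*1000)
    for a in sys.argv[1:]:
        p=T(*map(float,a.split(",")));print(a,p,np.round(delta(p,downR(),s=s),1).tolist())
E
python3 tgt.py 125,0,270 125,0,165; python3 - <<'E'
from mv import *
from station import manip
s=manip.snapshot("scene");pickle.dump(s,open("scene11.pkl","wb"));cv2.imwrite("pics/s11.png",cv2.resize(s["color"][130:290,220:430,::-1],None,fx=3.5,fy=3.5))
E
```

```text
t 14.7333 p [0.52  0.233 0.271] q [ 0.366  0.279  1.772 -0.167  0.864  0.605] F [-0.462 -0.047 -0.385] g 0.013959094388756354
 zaxis [ 0.26  -0.036 -0.965] yaxis [ 0.955 -0.139  0.262]
tin-frame tcp [-167.61  444.16  270.52]
125,0,270 [ 0.684 -0.273  0.27 ] [-476.8, 227.5, 61.6, 15.2, -1.0, 7.0]
125,0,165 [ 0.684 -0.273  0.165] [-477.0, 200.0, 162.9, 15.2, -1.0, 7.0]
```

View pics/s11.png

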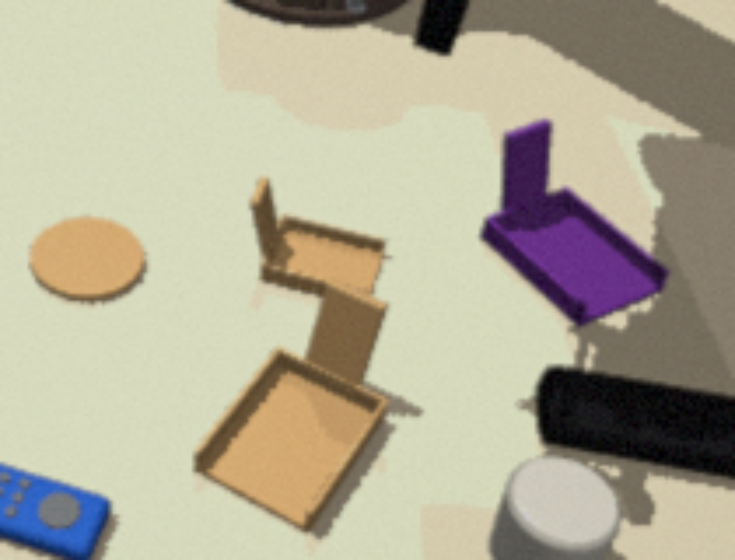

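send_rows:
  plan:
    - [[1,-9,4,1,0.3,0,0.1],[1,-36,17,4,1,0,0.5],[1,-72,34,9,2.3,-0.2,1],[1,-108,51,14,3.5,-0.2,1.6],[1,-144,68,18.5,4.6,-0.3,2.1],[1,-180,86,23,5.7,-0.4,2.6],[1,-216,103,28,7,-0.4,3.2],[1,-252,120,32.5,8,-0.5,3.7],[1,-288,137,37,9.2,-0.6,4.2],[1,-324,155,42,10.3,-0.7,4.8],[1,-356,170,46,11.4,-0.8,5.2],[1,-380,181,49,12,-0.8,5.6]]

```text
time: 15.78
position: [0.6506, -0.1748, 0.2661]
orientation: [0.019, 0.788, 0.615, 0.016]
contact_force: [0.2, 0.6, 0.1]
grip_width: 0.007
```

```bash
python3 tgt.py 130,0,270 130,0,165
```

```text
t 15.7833 p [ 0.651 -0.175  0.266] q [-0.364  0.501  1.399  0.008  1.193 -0.121] F [0.162 0.564 0.083] g 0.007452095651756995
 zaxis [ 0.048 -0.01  -0.999] yaxis [ 0.969 -0.243  0.049]
tin-frame tcp [ 66.507  85.994 266.129]
130,0,270 [ 0.689 -0.275  0.27 ] [-87.4, 61.7, -1.0, 2.8, -0.1, 1.3]
130,0,165 [ 0.689 -0.275  0.165] [-87.6, 56.5, 103.9, 2.8, -0.1, 1.3]
```

send_rows:
  plan:
    - [[1,-15,15,0,0.7,0,0.3],[1,-40,35,0,1.4,0,0.7],[1,-65,53,0,2.1,0,1],[1,-82,61,0,2.8,0,1.3],[1,-87.5,61.5,6,2.8,0,1.3],[1,-87.5,60.5,22,2.8,0,1.3],[1,-87.5,59,45,2.8,0,1.3],[1,-87.5,58,68,2.8,0,1.3],[1,-87.5,57,88,2.8,0,1.3],[1,-87.5,56.5,100,2.8,0,1.3],[1,-87.5,56.5,104,2.8,0,1.3],[1,-87.5,56.5,104,2.8,0,1.3]]

```text
time: 16.78
position: [0.6891, -0.2704, 0.1659]
orientation: [-0.0, 0.795, 0.607, 0.002]
contact_force: [0.3, 0.2, -0.1]
grip_width: 0.0
```

```bash
python3 look.py 12; python3 tgt.py 100,0,165 60,0,165 18,0,165
```

```text
t 16.8833 p [ 0.69  -0.271  0.168] q [-0.464  0.7    1.286  0.003  1.15  -0.199] F [-0.075  0.242  0.098] g 0.006537811298940665
 zaxis [ 0.006  0.001 -1.   ] yaxis [ 0.965 -0.263  0.005]
t 16.8833 p [ 0.69  -0.271  0.168] q [-0.464  0.7    1.286  0.003  1.15  -0.199] F [-0.075  0.242  0.098] g 0.006537811298940665
 zaxis [ 0.006  0.001 -1.   ] yaxis [ 0.965 -0.263  0.005]
tin-frame tcp [129.745   3.923 168.213]
100,0,165 [ 0.66  -0.267  0.165] [-3.9, -29.8, 3.0, 0.3, -0.1, 0.1]
60,0,165 [ 0.622 -0.256  0.165] [-3.8, -69.8, 2.8, 0.3, -0.1, 0.1]
18,0,165 [ 0.581 -0.245  0.165] [-3.7, -111.8, 2.6, 0.3, -0.1, 0.1]
```

View pics/l12.png

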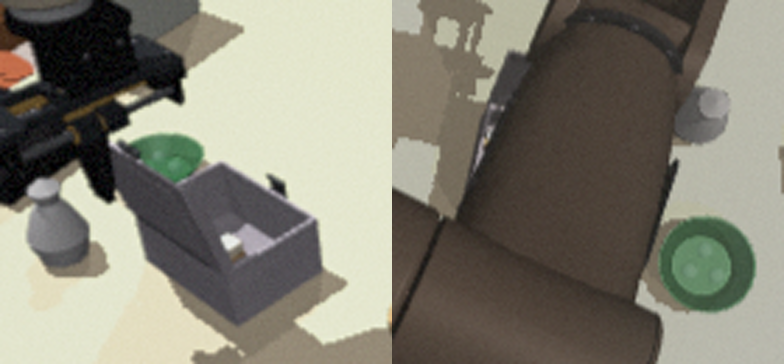

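The fingers are behind the lid: l12 left has the tips at about (105,195) and the lid edge at (118,145). Next I push it towards the robot at moderate speed.

send_rows:
  plan:
    - [[1,-1,-4,0,0,0,0],[1,-2,-14,1,0,0,0],[1,-3,-26,2,0,0,0],[1,-3.5,-38,2.5,0,0,0],[1,-3.8,-50,2.5,0,0,0],[1,-3.8,-62,2.5,0,0,0],[1,-3.8,-74,2.5,0,0,0],[1,-3.8,-85,2.5,0,0,0],[1,-3.8,-95,2.5,0,0,0],[1,-3.8,-104,2.5,0,0,0],[1,-3.8,-110,2.5,0,0,0],[1,-3.8,-112,2.5,0,0,0]]

```text
time: 17.88
position: [0.5799, -0.2445, 0.1651]
orientation: [0.001, 0.795, 0.607, 0.002]
contact_force: [-0.5, -1.0, -0.4]
grip_width: 0.008
```

```bash
python3 look.py 13; python3 tgt.py -40,0,165
```

```text
t 17.9833 p [ 0.58  -0.245  0.165] q [-0.505  0.547  1.604  0.004  0.987 -0.241] F [0.719 0.265 0.142] g 0.0069351536949173
 zaxis [ 0.005  0.001 -1.   ] yaxis [ 0.965 -0.263  0.005]
t 17.9833 p [ 0.58  -0.245  0.165] q [-0.505  0.547  1.604  0.004  0.987 -0.241] F [0.719 0.265 0.142] g 0.0069351536949173
 zaxis [ 0.005  0.001 -1.   ] yaxis [ 0.965 -0.263  0.005]
tin-frame tcp [ 17.414  -0.005 164.807]
-40,0,165 [ 0.525 -0.23   0.165] [0.1, -57.4, -0.5, 0.3, -0.1, 0.1]
```

View pics/l13.png

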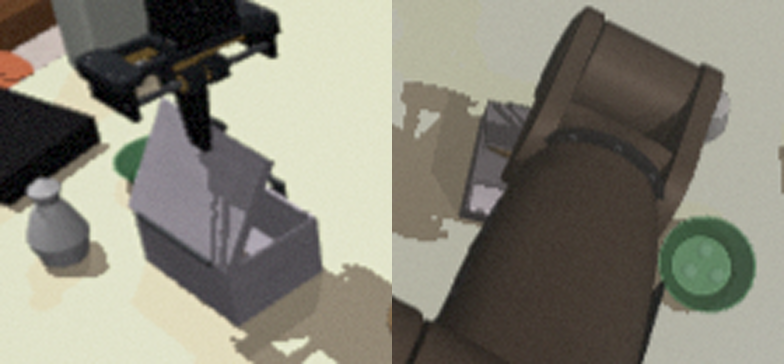

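The lid is past upright at about 1.0 rad. I'll push on so that the fingers pass over it and end above the press point.

send_rows:
  plan:
    - [[1,0,-2,0,0,0,0],[1,0,-7,0,0,0,0],[1,0,-13,0,0,0,0],[1,0,-20,0,0,0,0],[1,0,-27,0,0,0,0],[1,0,-34,0,0,0,0],[1,0,-41,0,0,0,0],[1,0,-48,0,0,0,0],[1,0,-54,0,0,0,0],[1,0,-57,0,0,0,0],[1,0,-57.5,0,0,0,0],[1,0,-57.5,0,0,0,0]]

```text
time: 18.98
position: [0.525, -0.2296, 0.1643]
orientation: [0.001, 0.795, 0.607, 0.002]
contact_force: [0.6, 0.1, 0.5]
grip_width: 0.004
```

```bash
python3 look.py 14; python3 tgt.py -40,0,100
```

```text
t 19.0833 p [ 0.525 -0.23   0.164] q [-0.529  0.473  1.748  0.004  0.917 -0.265] F [-1.24  -0.798 -0.839] g 0.005478378436888093
 zaxis [ 0.005  0.001 -1.   ] yaxis [ 0.965 -0.263  0.004]
t 19.0833 p [ 0.525 -0.23   0.164] q [-0.529  0.473  1.748  0.004  0.917 -0.265] F [-1.24  -0.798 -0.839] g 0.005478378436888093
 zaxis [ 0.005  0.001 -1.   ] yaxis [ 0.965 -0.263  0.004]
tin-frame tcp [-39.81   -0.102 164.187]
-40,0,100 [ 0.525 -0.23   0.1  ] [-0.0, -0.5, 64.2, 0.2, -0.1, 0.1]
```

View pics/l14.png

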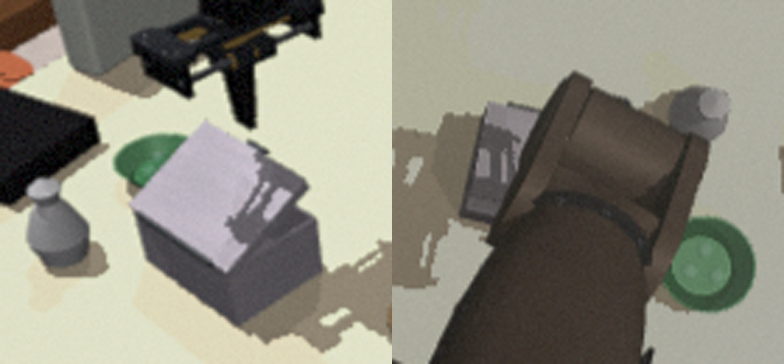

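send_rows:
  plan:
    - [[1,0,0,0,0,0,0],[1,0,0,0,0,0,0],[1,0,0,0,0,0,0],[1,0,0,0,0,0,0],[1,0,0,4,0,0,0],[1,0,0,12,0,0,0],[1,0,-0.5,22,0,0,0],[1,0,-0.5,32,0,0,0],[1,0,-0.5,42,0,0,0],[1,0,-0.5,50,0,0,0],[1,0,-0.5,54,0,0,0],[1,0,-0.5,55,0,0,0]]

```text
time: 20.08
position: [0.5245, -0.2292, 0.108]
orientation: [0.0, 0.795, 0.607, 0.002]
contact_force: [0.4, -0.5, 1.3]
grip_width: 0.006
```

```bash
python3 look.py 15; python3 tgt.py -40,0,88 -40,0,80
```

```text
t 20.1833 p [ 0.525 -0.229  0.109] q [-0.529  0.544  1.799  0.004  0.795 -0.266] F [0.778 0.054 0.931] g 0.007376010609386843
 zaxis [ 0.004  0.001 -1.   ] yaxis [ 0.965 -0.263  0.004]
t 20.1833 p [ 0.525 -0.229  0.109] q [-0.529  0.544  1.799  0.004  0.795 -0.266] F [0.778 0.054 0.931] g 0.007376010609386843
 zaxis [ 0.004  0.001 -1.   ] yaxis [ 0.965 -0.263  0.004]
tin-frame tcp [-40.286   0.055 108.962]
-40,0,88 [ 0.525 -0.23   0.088] [-0.1, 0.2, 21.0, 0.2, -0.1, 0.1]
-40,0,80 [ 0.525 -0.23   0.08 ] [-0.1, 0.2, 29.0, 0.2, -0.1, 0.1]
```

View pics/l15.png

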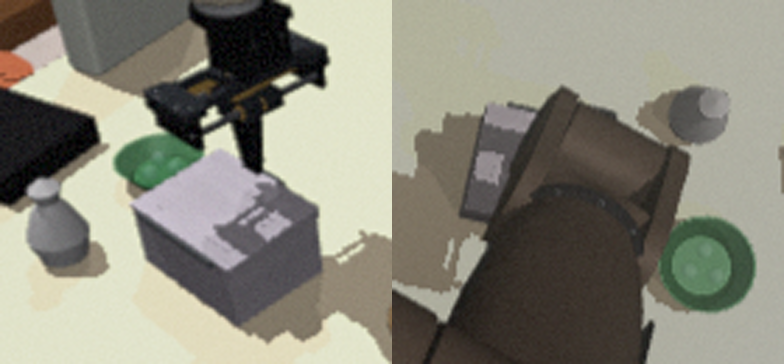

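The lid is sinking onto the catch. Descending slowly to the expected contact at about 88 mm.

send_rows:
  plan:
    - [[1,0,0,4,0,0,0],[1,0,0,9,0,0,0],[1,0,0,14,0,0,0],[1,0,0,18,0,0,0],[1,0,0,21,0,0,0],[1,0,0,22.5,0,0,0],[1,0,0,22.5,0,0,0]]

```text
time: 20.77
position: [0.5246, -0.2292, 0.0868]
orientation: [0.001, 0.795, 0.607, 0.002]
contact_force: [-2.5, 1.2, 5.5]
grip_width: 0.004
```

send_rows:
  plan:
    - [[1,0,0,1,0,0,0],[1,0,0,2,0,0,0],[1,0,0,3,0,0,0],[1,0,0,3.5,0,0,0],[1,0,0,3.5,0,0,0]]

```text
time: 21.18
position: [0.5249, -0.2293, 0.083]
orientation: [0.001, 0.795, 0.607, 0.002]
contact_force: [-0.6, 0.3, -0.4]
grip_width: 0.001
```

send_rows:
  plan:
    - [[1,0,0,1,0,0,0],[1,0,0,2,0,0,0],[1,0,0,3,0,0,0],[1,0,0,4,0,0,0],[1,0,0,4,0,0,0]]

```text
time: 21.6
position: [0.5251, -0.2294, 0.08]
orientation: [0.001, 0.795, 0.607, 0.002]
contact_force: [-2.8, 1.6, 11.8]
grip_width: 0.008
```

Contact at 80.0 mm with 11.8 N, which is the shut height. Retreating to look.

send_rows:
  plan:
    - [[1,0,0,-3,0,0,0],[1,0,0,-12,0,0,0],[1,0,0,-30,0,0,0],[1,0,0,-60,0,0,0],[1,20,0,-90,0,0,0],[1,50,0,-120,0,0,0],[1,85,0,-150,0,0,0],[1,120,0,-165,0,0,0],[1,155,0,-170,0,0,0],[1,185,0,-170,0,0,0],[1,200,0,-170,0,0,0],[1,200,0,-170,0,0,0]]

```text
time: 22.6
position: [0.5772, -0.0337, 0.2502]
orientation: [0.001, 0.794, 0.608, 0.002]
contact_force: [0.1, -0.1, -0.6]
grip_width: 0.001
```

```bash
python3 look.py 16; python3 - <<'E'
from mv import *
from scipy.spatial.transform import Rotation as Ro
for n in("top","scene"):
    s=pickle.load(open(n+"16.pkl","rb"));W=cloud(s)
    L=Ro.from_euler('z',-NY).apply((W-TIN).reshape(-1,3)); L=L[~np.isnan(L[:,0])]
    k=(abs(L[:,1])<.07)&(L[:,2]>.06)&(L[:,2]<.12)
    for a,b in((-.055,-.03),(-.03,0),(0,.03),(.03,.055)):
        q=L[k&(L[:,0]>a)&(L[:,0]<b)];print(n,a,np.median(q[:,2]) if len(q) else None,len(q))
    cv2.imwrite(f"pics/{n}16.png",s["color"][:,:,::-1])
E
```

```text
t 22.7 p [ 0.577 -0.036  0.25 ] q [-0.178  0.388  1.635  0.002  1.115  0.086] F [ 1.365  0.348 -0.254] g 0.0023337685703141574
 zaxis [ 0.004  0.001 -1.   ] yaxis [ 0.965 -0.262  0.004]
top -0.055 0.0805786289412443 376
top -0.03 0.08085740012032719 450
top 0 0.08090418424344059 442
top 0.03 0.08056823655364093 365
scene -0.055 0.0791285637584786 222
scene -0.03 0.07954441643581975 279
scene 0 0.07954166156653214 294
scene 0.03 0.07936991313714832 265
```

View pics/l16.png

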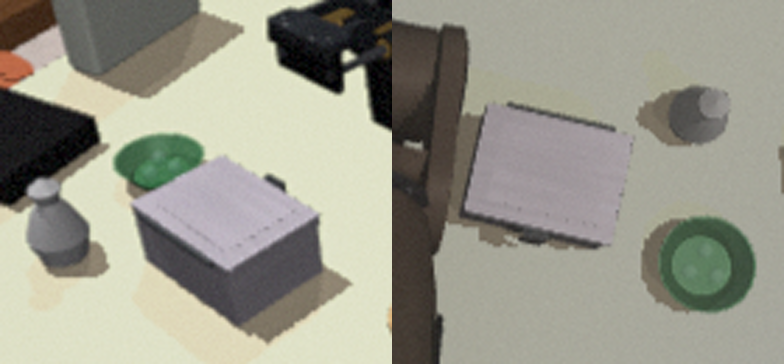

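View pics/scene16.png

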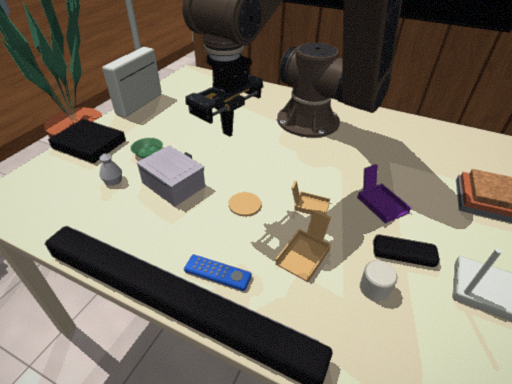

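The lid is flat: its height varies by less than 0.5 mm across 85 mm in both views. The tray stands flat at (303,255) in the scene picture, and the other things are where they started. I'm handing in.

```bash
python3 -c "
from station import manip
print(manip.sign_off())"
```

```text
the job is handed in; nothing more can be done
None
```

I tipped all four tiles into the tin, set the empty tray back on the stand and let go, and closed the lid under its catch. I handed the job in at about 23 s; sign-off reports no verdict.

- **Tiles:** a top view after the tip showed all four in the tin and none on the tray. They could not be seen again once the lid was shut.
- **Lid:** resistance rose to about 5.5 N, then dropped away, which I read as the snap. It then met a firm stop at 80.0 mm with 11.8 N, its shut height. Afterwards both cameras measured the top flat at 79–81 mm with no slope.
- **Tray:** the last scene view shows it standing flat about where it started, and the arm well clear of it. I judged this by eye and did not measure its tilt.
- **Other things:** the remote, dish, coaster, ornament, glasses case and candle jar look unmoved in the last pictures, also by eye.

No check failed. The wrist force was too noisy (about ±1 N) to show when the tray touched down, so I lowered it to the height it was gripped at and then opened the fingers.

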